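Pack the bushings and hang up the press drivers

TASK

The pressing job is done, so put its kit away: put every bronze bushing into the bearing box, then fit the yellow lid and press it down all round until it has snapped flush on every edge. Hang every D-handled press driver by its handle on a hook of the rack, on both prongs, and leave it hanging still; leave the other things on the bench where they are.

Things in the scene. Friction and masses are not known exactly. Their poses are not given: they have to be found in the camera images.
- box: Grey open bearing box fixed to the bench, outside 100 (its x) x 140 (its y) x 57 mm high, inside 88 x 128 mm, floor 5 mm thick. Origin: centre of underside, z up. On each long side, at y -45 and +45 mm, a sprung steel roller (12 mm thick, 28 mm long, axis 66.9 mm above the underside, top 73 mm) overhangs the lid's edge by 2 mm and yields outwards.
- box_in (a point): Centre of the box's inner floor; axes as the box. The lid's edges must be pushed down past the four rollers, which snap back over its flange and hold it. A roller gives way under about 6 to 14 N pressed on that corner: press each corner in turn with 15 to 20 N, inside the rollers (about 33 mm in x, 40 mm in y from the lid's centre), beside the rib.
- lid: Yellow plastic lid lying right way up, 0.15 kg. Bottom up: plug 85 (its x) x 125 (y) x 20 mm, its lowest 5 mm tapered in by 3.5 mm a side; flange 100 x 140 x 5 mm (top 25 mm above origin); grip rib 14 (x) x 60 (y) mm up to 47 mm. Origin: centre of the plug's underside. Resting on the rollers it is 51 mm above the box's underside (open); snapped home 37 mm. Fits the box either way round.
- rack: Fixed wooden rack: cross beam (x 0 to 25 mm, 320 mm wide in y, 148 to 188 mm high) with two hooks at y -68 and +68 mm pointing to its -x (about towards the robot). Each hook is a pair of 8 mm steel prongs 52 mm apart (in y), 75 mm long, axis 170 mm above the bench, ends turned up to 190 mm. Origin: on the bench below the beam's front face.
- hook0 (a point): Where the middle of a driver's handle bar lies when it hangs on the rack's -y hook: midway between the prongs, resting on top of them (180 mm above the bench), 36 mm in front of the beam. Axes as the rack: x away from the robot along the prongs. Either driver may hang on either hook.
- hook1 (a point): Where the middle of a driver's handle bar lies when it hangs on the rack's +y hook: midway between the prongs, resting on top of them (180 mm above the bench), 36 mm in front of the beam. Axes as the rack: x away from the robot along the prongs. Either driver may hang on either hook.
- bushing0: Bronze sleeve bushing standing on end, 30 mm outside, 20 mm bore, 26 mm high, 90 g. Origin: centre of its lower end, z along its axis. May be absent; two or three are there.
- bushing1: Bronze sleeve bushing standing on end, 30 mm outside, 20 mm bore, 26 mm high, 90 g. Origin: centre of its lower end, z along its axis. May be absent; two or three are there.
- bushing2: Bronze sleeve bushing standing on end, 30 mm outside, 20 mm bore, 26 mm high, 90 g. Origin: centre of its lower end, z along its axis. May be absent; two or three are there.
- driver0: Steel press driver standing on its disc (60 mm across, 14 mm thick); above an 18 mm shaft a closed rectangular D-handle of 12 mm round bar in the body's y-z plane, 104 mm wide (y), bar centres at 60 and 122 mm height, opening 80 x 50 mm. Origin: centre of the disc's underside, z up. 0.35 to 0.6 kg. May be absent; one or two are there.
- driver0_bar (a point): Middle of that driver's top handle bar (runs along y), 122 mm above its origin.
- driver1: Steel press driver standing on its disc (60 mm across, 14 mm thick); above an 18 mm shaft a closed rectangular D-handle of 12 mm round bar in the body's y-z plane, 104 mm wide (y), bar centres at 60 and 122 mm height, opening 80 x 50 mm. Origin: centre of the disc's underside, z up. 0.35 to 0.6 kg. May be absent; one or two are there.
- driver1_bar (a point): Middle of that driver's top handle bar (runs along y), 122 mm above its origin.
- mandrel: Bystander, to be left alone: solid stepped steel mandrel standing upright, 32 mm wide foot, 62 mm tall. Origin: centre of its underside.
- seal_disc: Bystander, to be left alone: flat red plastic disc, 54 mm across, 12 mm thick. Origin: centre of its underside.
- grease_tin: Bystander, to be left alone: closed tin, 64 mm across, 50 mm tall. Origin: centre of its underside.
- wrench: Bystander, to be left alone: steel wrench lying flat.
- steel_block: Bystander, to be left alone: dark steel block 50 x 35 x 30 mm. Origin: centre of its underside.
There are look-alikes about, which are no part of the job. What is shaped like the bushing1 but black or green is not meant.

How it is judged:
On the way, in this order (a step that is already met when the one before it is completed fails the run):
1. every bushing that is there lies inside the bearing box (x of bushing0 in the frame of box_in between -0.05 and 0.05 m and y of bushing0 in the frame of box_in between -0.07 and 0.07 m and z of bushing0 in the frame of box_in between -0.005 and 0.035 m and x of bushing1 in the frame of box_in between -0.05 and 0.05 m and y of bushing1 in the frame of box_in between -0.07 and 0.07 m and z of bushing1 in the frame of box_in between -0.005 and 0.035 m and x of bushing2 in the frame of box_in between -0.05 and 0.05 m and y of bushing2 in the frame of box_in between -0.07 and 0.07 m and z of bushing2 in the frame of box_in between -0.005 and 0.035 m), for 0.2 s.
2. the lid is snapped down flush on the box on every edge (z of lid in the frame of box between 0.033 and 0.0395 m and horizontal distance between lid and box below 0.006 m and angle between the z axis of lid and the z axis of box, either way round below 0.03 rad and angle between lid's own z axis and vertical below 0.5 rad), for 0.2 s.
At the end, for the whole second after the job is handed in: All bushings in the box; lid home (2.5 mm in height, 6 mm off centre, 0.03 rad against the box); every driver hangs still, its top bar on both prongs of a hook (bar middle within 34 mm along, 20 mm across, 5 mm in height of a hook site; tilt under 0.3 rad) (all of step 1 and all of step 2 and ((x of driver0_bar in the frame of hook0 between -0.034 and 0.034 m and y of driver0_bar in the frame of hook0 between -0.02 and 0.02 m and z of driver0_bar in the frame of hook0 between -0.005 and 0.006 m) or (x of driver0_bar in the frame of hook1 between -0.034 and 0.034 m and y of driver0_bar in the frame of hook1 between -0.02 and 0.02 m and z of driver0_bar in the frame of hook1 between -0.005 and 0.006 m)) and angle between each of driver0, driver1's own z axis and vertical below 0.3 rad and linear speed of each of driver0, driver1 below 0.05 m/s and contact force between each of driver0, driver1 and rack above 0.5 N and ((x of driver1_bar in the frame of hook0 between -0.034 and 0.034 m and y of driver1_bar in the frame of hook0 between -0.02 and 0.02 m and z of driver1_bar in the frame of hook0 between -0.005 and 0.006 m) or (x of driver1_bar in the frame of hook1 between -0.034 and 0.034 m and y of driver1_bar in the frame of hook1 between -0.02 and 0.02 m and z of driver1_bar in the frame of hook1 between -0.005 and 0.006 m))); the robot touches nothing.
It fails at once if one of the other loose things on the bench is pushed or carried more than 4 cm away (distance of any of mandrel, seal_disc, grease_tin, wrench, steel_block from where it was at the start of the episode above 0.04 m).
Of bushing0, bushing1, bushing2 only 2 to 3 are there at a start; the rules pass over those that are not, and their reading is None.
Of driver0, driver1 only 1 to 2 are there at a start; the rules pass over those that are not, and their reading is None.
At some moment in a run one of bushing0, bushing1, bushing2, lid may be knocked a few centimetres aside while the robot is not near it.
It also fails if it takes over 210 s, if anything falls off the work surface, if the arm or the gripper's body presses on something with over 40 N, if the wrist force passes 120 N, or if a joint passes its speed limit or range.

ROBOT

A 6-joint arm with a two-finger parallel gripper is mounted at the origin on the work surface. World frame = base frame: x ahead of the robot, y to its left, z up, the work surface at z = 0. Lengths are in m, angles in rad, forces in N, time in s.
With the tool pointing down it reaches from about 0.35 to 0.975 m from the base axis. Payload 4.9 kg.
Tool frame: the origin (TCP) lies midway between the tips of the shut fingers; the grasp point (between the pads) lies ctrl.tcp_to_grasp behind it (ctrl.tcp_to_grasp is the distance from the TCP to the grasp point, in m); z points along the fingers, y is the direction in which the jaws open and shut (so a half turn about z gives the same grasp; the last joint's range is limited). The gripper opens to 85 mm and grips with 20 to 120 N. Pads are 22 mm wide; open, the fingers measure 114 mm over their backs; the gripper's body (76 mm by 85 mm) begins 54 mm behind the grasp point. The pads swing forward as they close: fully open they stand 13 mm farther back than shut.
Start: joints at [1.131, 0.053, 1.613, -0, 1.476, -0.119], TCP at [0.197, 0.593, 0.231] pointing down, gripper open.
Joint ranges: [-3.01, 3.01], [-1.01, 2.22], [0.06, 2.58], [-1.02, 4.17], [0.09, 2.62], [-3.14, 3.14]. Speed limits (rad/s): [2.57, 2.57, 3.14, 3.14, 3.14, 3.14].

INTERFACE

Orientations are given as a rotation vector (axis times angle).
In Python, from station import ctrl, get_image, calibration, finish_job, models gives the robot as it stands.
- The arm moves only by the shell command python3 -m creep 'ROWS' [FORCE]. ROWS is JSON, a list of rows, each a list of 7 numbers: the opening, from 0 (shut) to 1 (fully open), then the shift along the tool's x, y, z in m, then the turn, a rotation vector about the tool's x, y, z in degrees. A call has 1 to 20 rows; each row shifts and turns the commanded pose from where the row before left it, along the tool's axes as they then stand; what a row does not reach is not made up. A row lasts 1/10 s, in which the tool goes at most 50 mm and 8.59 degrees, less where a joint would pass 70% of its speed; a pose out of reach is approached as far as the arm can. A call with a gripper value outside its range is refused whole. The fingers move at their own pace and stop on an object; FORCE is the grip in N (left out, the last holds). Time passes only in rows, so rows that do not move let the fingers close. It gives the time, the measured TCP pose, the force and the opening at its end, in the units of the state.
- ctrl.get_obs(): the state, without advancing time (a new reading comes with each control period).
- get_image(name): name is "scene" or "top" or "wrist"; returns the picture (384x512x3 uint8, red, green, blue); there is no depth.
- calibration(name): a dict with "mtx" (3x3 intrinsics, pixels), "R" (3x3) and "t" (3): a world point X has camera coordinates R X + t. Camera axes: x right, y down, z forward; pixel columns grow to the right and rows downward; lengths in m; the calibration is good to about 2 mm. A picture is of the moment at which its call begins: read the wrist's pose just before it. calibration takes no time and is no camera call; for the wrist camera it gives the pose at the moment of the call.
- finish_job(): hands the job in, once; it reports no verdict.
Trained networks look in the newest picture that a camera, given by its name, has taken for a name from the list of things; names that differ only in an ending like _2 or _b are one class to them, and where a whole thing is asked for, a point or a joint stands for the part that bears it (a point fixed in the world has none). Each returns a list of dicts, best first, with "conf" (0 to 1); they miss things now and then, are a little off and sometimes report something else, mostly with a low value. They report only what shows in the picture. A call takes as long as a camera call. They do not tell look-alikes from the thing itself.
- models.search_frame(camera, name): "extent" ([left, top, right, bottom] in pixels, round what is visible of it).
The state is a dict: "t": time; "q": joint angles; "dq": joint speeds; "effort": joint torques, N m; "tool_pos": TCP position; "tool_rot": TCP orientation; "contact_force": force on the tool from outside, world axes, zero at the start; "wrist_torque": the same for the moment, N m; "opening": finger opening in m.
Only numpy, scipy, OpenCV 4.12 (cv2) and the standard library are available. Lean on these libraries where they do the work, as an engineer would, in place of code of your own. Each camera call takes 0.05 s, during which the arm holds its last target. There are 200 camera calls.

## Working session

There is one attempt and no reset: what is moved stays moved. The work goes in short steps, Python scripts to look and compute and a shell command to move; the robot and the scene stay as the last step left them, time stands still between calls to the robot, and variables do not carry over. Pictures are saved under pics/ and viewed, about 12 in all and at most 16, crops included, and the job is handed in when it is done.

```bash
ls; mkdir -p pics; cat > h.py <<'E'
import numpy as np, cv2, json
from scipy.spatial.transform import Rotation as Ro
from station import ctrl, get_image, calibration, finish_job, models
def snap(cam,fn=None,crop=None,scale=1):
    im=get_image(cam)
    if fn:
        o=im if crop is None else im[crop[1]:crop[3],crop[0]:crop[2]]
        o=cv2.resize(o,None,fx=scale,fy=scale,interpolation=cv2.INTER_CUBIC)
        cv2.imwrite('pics/'+fn,o[:,:,::-1])
    return im
def ray(cam,u,v,z,c=None):
    c=c or calibration(cam); M,R,t=map(np.array,(c['mtx'],c['R'],c['t']))
    d=R.T@np.linalg.solve(M,[u,v,1]); o=-R.T@t
    return o+d*(z-o[2])/d[2]
def proj(cam,X,c=None):
    c=c or calibration(cam); M,R,t=map(np.array,(c['mtx'],c['R'],c['t']))
    p=M@(R@np.array(X,float)+t); return p[:2]/p[2]
E
python3 - <<'E'
from h import *
o=ctrl.get_obs(); print({k:np.round(v,3).tolist() for k,v in o.items()}, ctrl.tcp_to_grasp)
snap('top','top0.png',scale=1.5); 
for n in ['box','lid','rack','bushing0','driver0','mandrel','seal_disc','grease_tin','wrench','steel_block']:
    print(n,[(np.round(d['extent']).tolist(),round(d['conf'],2)) for d in models.search_frame('top',n)])
snap('scene','scene0.png',scale=1.5)
c=calibration('top'); print(c); c=calibration('scene'); print(-np.array(c['R']).T@c['t'])
E
```

```text
pics
{'t': 0.0, 'q': [1.131, 0.053, 1.614, -0.0, 1.476, -0.119], 'dq': [0.001, 0.001, 0.001, 0.001, 0.0, 0.001], 'effort': [0.001, -39.367, -37.018, -0.0, 0.007, -0.0], 'tool_pos': [0.197, 0.593, 0.23], 'tool_rot': [-0.502, -3.101, 0.003], 'contact_force': [-0.302, -0.393, -0.06], 'wrist_torque': [0.0, -0.0, 0.038], 'opening': 0.085} 0.0187
box [([354.0, 158.0, 414.0, 213.0], 0.78), ([124.0, 174.0, 143.0, 194.0], 0.41)]
lid [([283.0, 132.0, 325.0, 186.0], 0.97)]
rack [([130.0, 130.0, 262.0, 181.0], 0.66)]
bushing0 [([307.0, 229.0, 319.0, 237.0], 0.39)]
driver0 [([187.0, 212.0, 222.0, 231.0], 0.6)]
mandrel []
seal_disc [([244.0, 185.0, 260.0, 204.0], 0.55)]
grease_tin [([145.0, 199.0, 166.0, 219.0], 0.6), ([354.0, 161.0, 420.0, 213.0], 0.6)]
wrench [([354.0, 125.0, 415.0, 137.0], 0.92)]
steel_block [([309.0, 225.0, 319.0, 235.0], 0.73), ([123.0, 177.0, 145.0, 191.0], 0.66)]
{'mtx': array([[443.89702978,   0.        , 264.42367656],
       [  0.        , 443.89702978, 190.36365976],
       [  0.        ,   0.        ,   1.        ]]), 'R': array([[ 0.00774368, -0.99993123,  0.00880776],
       [-0.99655658, -0.0084441 , -0.08248438],
       [ 0.08255308, -0.0081387 , -0.99655344]]), 't': array([0.06867414, 0.54557476, 1.25267169])}
[ 1.24094556 -0.53839041  1.14396057]
```

View pics/top0.png

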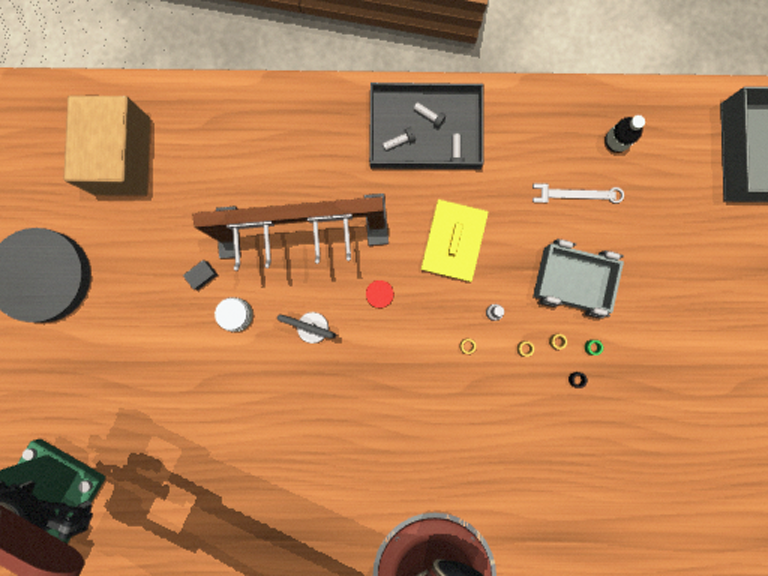

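View pics/scene0.png

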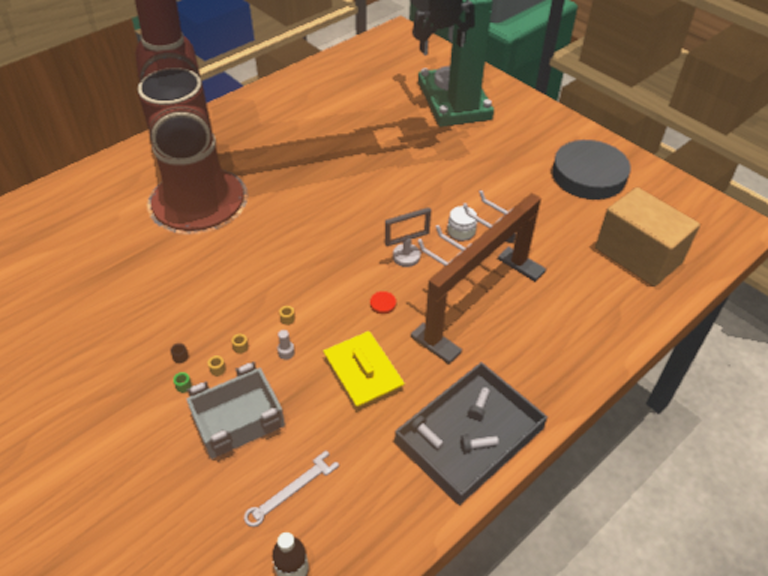

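The top picture shows three bronze rings at about (468,346), (526,349) and (559,342) in the 1.5x picture. The look-alikes are a green ring (594,347), a black ring (578,380) and the small stepped mandrel (495,312). One driver stands at (310,327), the lid is at (455,240), the box at (580,280), and the rack has two prong pairs near (250,245) and (332,240). The choice is the three bronze/yellow rings.

```bash
python3 - <<'E'
from h import *
im=snap('top'); hsv=cv2.cvtColor(im,cv2.COLOR_RGB2HSV)
cv2.imwrite('pics/crop1.png',cv2.resize(im[140:270,270:430],None,fx=5,fy=4.5,interpolation=cv2.INTER_CUBIC)[:,:,::-1])
def P(u,v,z): return np.round(ray('top',u,v,z)[:2],4).tolist()
for (u,v) in [(468,346),(526,349),(559,342),(594,347),(578,380)]:
    u/=1.5;v/=1.5
    a=im[int(v)-9:int(v)+10,int(u)-9:int(u)+10].astype(int)
    print(P(u,v,.026), a[:,:].reshape(-1,3)[np.argmax((a.max(2)-a.min(2)).ravel())])
# bushing mask : hue yellow
m=cv2.inRange(hsv,(20,120,100),(35,255,255)); n,l,s,c=cv2.connectedComponentsWithStats(m)
for i in range(1,n):
    if s[i,4]>8: print('yel',s[i].tolist(),c[i].round(1),P(*c[i],.026))
i=1+np.argmax(s[1:,4]); r=cv2.minAreaRect(np.argwhere(l==i)[:,::-1].astype(np.float32)); b=cv2.boxPoints(r); print('lid',[P(*p,.025) for p in b],P(*r[0],.025))
E
python3 -m creep '[[1,0,0,0,0,0,0]]' 30; python3 -m creep --help | head -20
```

```text
[0.4308, -0.0631] [235 154  87]
[0.426, -0.1733] [228 146  82]
[0.4397, -0.2362] [241 199  95]
[0.4307, -0.3027] [233 150  86]
[0.3683, -0.2713] [216 134  75]
yel [281, 133, 45, 55, 1711] [302.7 159.9] [0.6337, -0.0364]
yel [367, 223, 11, 10, 43] [372.3 227.6] [0.4409, -0.2352]
yel [307, 226, 10, 10, 44] [311.7 230.6] [0.431, -0.0623]
yel [346, 228, 10, 10, 48] [350.8 232.4] [0.4266, -0.1736]
lid [[0.5763, 0.0289], [0.7149, -0.0035], [0.6918, -0.1024], [0.5536, -0.0692]] [0.6338, -0.0365]
t: 0.75
tool_pos: [0.1971, 0.5931, 0.2313]
tool_rot: [0.502, 3.101, 0.0]
contact_force: [0.4, 0.2, -0.4]
opening: 0.0853invalid input: not JSON, or not a number
```

View pics/crop1.png

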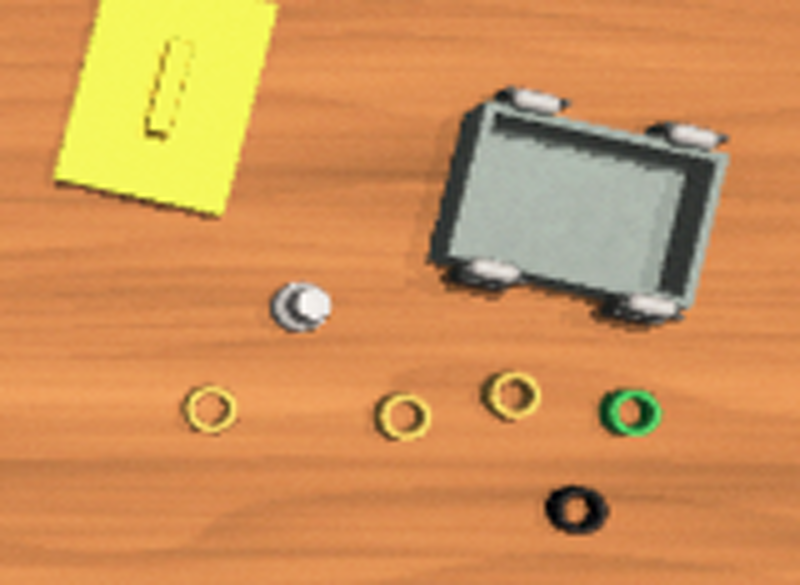

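```bash
cat >> h.py <<'E'
def plan(x,y,z,yaw=None):
    """yaw: desired world direction (deg) of the tool y axis (jaw), mod 180. prints turn about tool z first, then shift in the turned tool frame (tool straight down)"""
    o=ctrl.get_obs(); R=Ro.from_rotvec(o['tool_rot']).as_matrix(); p=np.array(o['tool_pos'])
    cur=np.degrees(np.arctan2(R[1,1],R[0,1])); q6=np.degrees(o['q'][5])
    d=0
    if yaw is not None: d=(yaw-cur+90)%180-90
    Rn=np.array([[np.sin(np.radians(cur+d)),np.cos(np.radians(cur+d)),0],[-np.cos(np.radians(cur+d)),np.sin(np.radians(cur+d)),0],[0,0,-1.]])
    tilt=np.degrees(np.arccos(-R[2,2])); err=Ro.from_matrix(R.T@np.array(Rn if d==0 else R)).as_rotvec(degrees=True)
    s=Rn.T@(np.array([x,y,z])-p); n=int(np.ceil(max(np.linalg.norm(s)/.05,1)))
    print(f"pos {p.round(4)} yaw {cur:.1f} q6 {q6:.0f} tilt {tilt:.2f} | turn tool-z {-d:.1f} deg; shift {s.round(4)} in {n} rows: {(s/n).round(4)}")
E
python3 - <<'E'
from h import *
R=Ro.from_rotvec(ctrl.get_obs()['tool_rot']).as_matrix(); print(R.round(3))
c=calibration('wrist'); cp=-np.array(c['R']).T@c['t']; print('cam in tool',R.T@(cp-ctrl.get_obs()['tool_pos']), (np.array(c['R'])@R).round(3), c['mtx'])
plan(.43,-.15,.34); plan(.43,-.15,.34,90)
# rack/driver rough
for n,u,v,z in [('driver disc',313,328,.014),('hook a1',237,266,.19),('hook a2',268,263,.19),('b1',318,260,.19),('b2',348,257,.19),('beamL',195,213,.188),('beamR',385,197,.188)]:
    print(n,ray('top',u/1.5,v/1.5,z).round(3))
E
```

```text
[[-0.949  0.315  0.   ]
 [ 0.315  0.949  0.   ]
 [ 0.     0.    -1.   ]]
cam in tool [ 0.08335285 -0.00062607 -0.14278394] [[-0.001  1.    -0.001]
 [-0.945 -0.002 -0.327]
 [-0.327  0.001  0.945]] [[304.1024351    0.         253.275303  ]
 [  0.         304.1024351  190.74487126]
 [  0.           0.           1.        ]]Traceback (most recent call last):
  File "<stdin>", line 4, in <module>
  File "h.py", line 25, in plan
    tilt=np.degrees(np.arccos(-R[2,2])); err=Ro.from_matrix(R.T@np.array(Rn if d==0 else R)).as_rotvec(degrees=True)
                                             ~~~~~~~~~~~~~~^^^^^^^^^^^^^^^^^^^^^^^^^^^^^^^^^
  File "scipy/spatial/transform/_rotation.pyx", line 1143, in scipy.spatial.transform._rotation.Rotation.from_matrix
ValueError: Non-positive determinant (left-handed or null coordinate frame) in rotation matrix 0: [[-1.00000000e+00 -1.39647616e-10 -3.42213998e-06]
 [-1.18876930e-16  9.99999999e-01 -4.08070952e-05]
 [-3.42213998e-06  4.08070952e-05  9.99999999e-01]].
```

```bash
python3 - <<'E'
s=open('h.py').read()
s=s.replace("Rn=np.array([[np.sin(np.radians(cur+d)),np.cos(np.radians(cur+d)),0],[-np.cos(np.radians(cur+d)),np.sin(np.radians(cur+d)),0],[0,0,-1.]])","a=np.radians(cur+d); Rn=np.array([[-np.sin(a),np.cos(a),0],[np.cos(a),np.sin(a),0],[0,0,-1.]])")
s=s.replace("; err=Ro.from_matrix(R.T@np.array(Rn if d==0 else R)).as_rotvec(degrees=True)","")
open('h.py','w').write(s)
E
python3 - <<'E'
from h import *
plan(.43,-.15,.34); plan(.43,-.15,.34,90)
for n,u,v,z in [('driver disc',313,328,.014),('hook a1',237,266,.19),('hook a2',268,263,.19),('b1',318,260,.19),('b2',348,257,.19),('beamL',195,213,.188),('beamR',385,197,.188)]:
    print(n,ray('top',u/1.5,v/1.5,z).round(3))
E
```

```text
pos [0.1971 0.5931 0.2313] yaw 71.6 q6 -7 tilt 0.00 | turn tool-z 0.0 deg; shift [-0.4554 -0.6318 -0.1087] in 16 rows: [-0.0285 -0.0395 -0.0068]
pos [0.1971 0.5931 0.2313] yaw 71.6 q6 -7 tilt 0.00 | turn tool-z -18.4 deg; shift [-0.2329 -0.7431 -0.1087] in 16 rows: [-0.0146 -0.0464 -0.0068]
driver disc [0.463 0.233 0.014]
hook a1 [0.561 0.34  0.19 ]
hook a2 [0.567 0.289 0.19 ]
b1 [0.573 0.206 0.19 ]
b2 [0.578 0.156 0.19 ]
beamL [0.65  0.413 0.188]
beamR [0.681 0.095 0.188]
```

```bash
python3 -m creep '[[1,0,0,-0.036,0,0,-6.13],[1,0,0,-0.036,0,0,-6.13],[1,0,0,-0.036,0,0,-6.14],[1,-0.0146,-0.0464,0,0,0,0],[1,-0.0146,-0.0464,0,0,0,0],[1,-0.0146,-0.0464,0,0,0,0],[1,-0.0146,-0.0464,0,0,0,0],[1,-0.0146,-0.0464,0,0,0,0],[1,-0.0146,-0.0464,0,0,0,0],[1,-0.0146,-0.0464,0,0,0,0],[1,-0.0146,-0.0464,0,0,0,0],[1,-0.0146,-0.0464,0,0,0,0],[1,-0.0146,-0.0464,0,0,0,0],[1,-0.0146,-0.0464,0,0,0,0],[1,-0.0146,-0.0464,0,0,0,0],[1,-0.0146,-0.0464,0,0,0,0],[1,-0.0146,-0.0464,0,0,0,0],[1,-0.0146,-0.0464,0,0,0,0],[1,-0.0146,-0.0464,0,0,0,0]]'; python3 - <<'E'
from h import *
plan(.43,-.15,.34,90)
im=snap('wrist','w1.png',scale=1.5); snap('top','t1.png',crop=(0,100,256,300),scale=3)
c=calibration('wrist')
hsv=cv2.cvtColor(im,cv2.COLOR_RGB2HSV)
m=cv2.inRange(hsv,(20,120,100),(35,255,255)); n,l,s,ce=cv2.connectedComponentsWithStats(m)
for i in range(1,n):
    if s[i,4]>30: print('yel',s[i].tolist(),ce[i].round(1),ray('wrist',*ce[i],.026,c).round(4))
E
```

```text
t: 2.65
tool_pos: [0.431, -0.1515, 0.3396]
tool_rot: [0.001, 3.14, -0.001]
contact_force: [0.5, 0.5, -0.2]
opening: 0.0855
pos [ 0.431  -0.1515  0.3396] yaw 90.0 q6 -119 tilt 0.07 | turn tool-z -0.0 deg; shift [ 0.001   0.0015 -0.0004] in 1 rows: [ 0.001   0.0015 -0.0004]
yel [309, 141, 13, 13, 46] [316.9 149. ] [ 0.4386 -0.058   0.026 ]
yel [190, 142, 18, 19, 117] [198.3 150.6] [ 0.4395 -0.2375  0.026 ]
yel [282, 219, 80, 81, 4033] [319.  258.6] [ 0.6285 -0.0429  0.026 ]
```

View pics/w1.png

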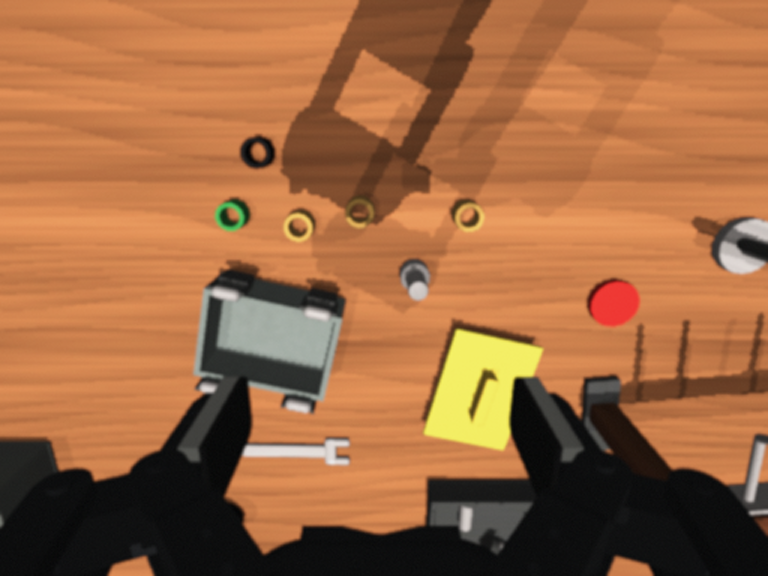

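View pics/t1.png

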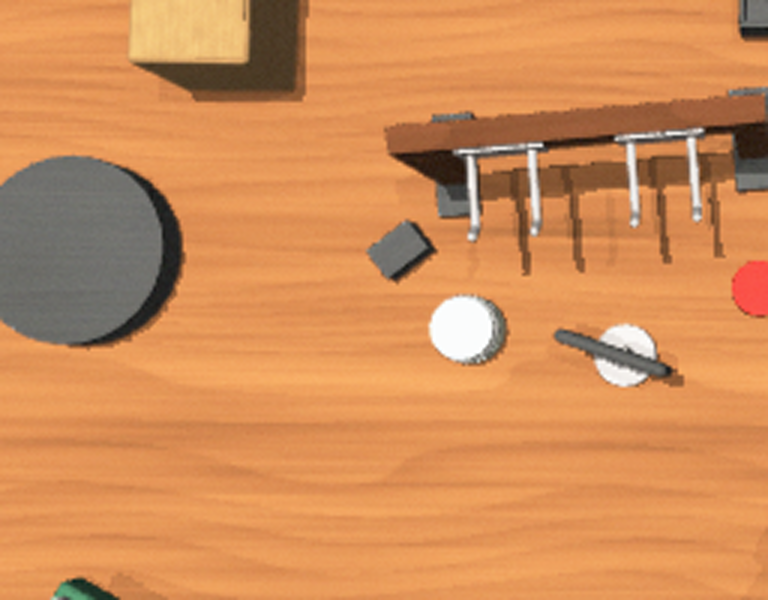

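The wrist view confirms the choice: bronze rings at (468,215), (360,212) and (299,226), with the green ring at (232,215) and the black one at (257,152) left out. The top crop shows a single driver at (620,355). The other dark-green object at the edge belongs to the background press.

```bash
python3 - <<'E'
from h import *
c=calibration('wrist')
for n,u,v,z in [('A',468,214,.026),('B',360,212,.026),('C',299,226,.026),('boxc',267,339,.057),('b1',205,285,.057),('b2',345,298,.057),('b3',325,398,.057),('b4',195,375,.057),('mandrel',414,270,.03)]:
    print(n,ray('wrist',u/1.5,v/1.5,z,c).round(4))
for n,u,v in [('TL',490,105),('TR',725,155),('BR',690,305),('BL',450,262)]:
    print('top',n,ray('top',u/5+270,v/4.5+140,.057).round(4))
for r in [(.432,-.0615,.06),(.427,-.1735,.06),(.441,-.236,.06)]: plan(*r,90)
E
```

```text
A [ 0.4288 -0.066   0.026 ]
B [ 0.426 -0.174  0.026]
C [ 0.4397 -0.2359  0.026 ]
boxc [ 0.5502 -0.2707  0.057 ]
b1 [ 0.4913 -0.3265  0.057 ]
b2 [ 0.506  -0.1894  0.057 ]
b3 [ 0.6204 -0.2146  0.057 ]
b4 [ 0.5914 -0.3503  0.057 ]
mandrel [ 0.4858 -0.1194  0.03  ]
top TL [ 0.6209 -0.2174  0.057 ]
top TR [ 0.5906 -0.3494  0.057 ]
top BR [ 0.4967 -0.3279  0.057 ]
top BL [ 0.5223 -0.1939  0.057 ]
pos [ 0.4312 -0.1536  0.3383] yaw 89.6 q6 -119 tilt 0.12 | turn tool-z -0.4 deg; shift [-0.0008  0.0921  0.2783] in 6 rows: [-0.0001  0.0154  0.0464]
pos [ 0.4312 -0.1536  0.3383] yaw 89.6 q6 -119 tilt 0.12 | turn tool-z -0.4 deg; shift [ 0.0042 -0.0199  0.2783] in 6 rows: [ 0.0007 -0.0033  0.0464]
pos [ 0.4312 -0.1536  0.3383] yaw 89.6 q6 -119 tilt 0.12 | turn tool-z -0.4 deg; shift [-0.0098 -0.0824  0.2783] in 6 rows: [-0.0016 -0.0137  0.0464]
```

```bash
python3 -m creep '[[0.6,0.0005,-0.0025,0.042,0,0,0],[0.6,0.0005,-0.0025,0.042,0,0,0],[0.6,0.0005,-0.0025,0.042,0,0,0],[0.6,0.0005,-0.0025,0.042,0,0,0],[0.6,0.0005,-0.0025,0.042,0,0,0],[0.6,0.0005,-0.0025,0.042,0,0,0],[0.6,0.0005,-0.0025,0.042,0,0,0],[0.6,0.0005,-0.0025,0.04,0,0,0],[0.6,0,0,0,0,0,0],[0,0,0,0,0,0,0],[0,0,0,0,0,0,0],[0,0,0,0,0,0,0],[0,0,0,0,0,0,0]]' 40
python3 - <<'E'
from h import *
plan(.427,-.1735,.002,90)
plan(.5556,-.2715,.12,77)
E
```

```text
t: 4.05
tool_pos: [0.4285, -0.17, 0.0075]
tool_rot: [-0.001, 3.138, -0.003]
contact_force: [0.3, 0.5, 4.1]
opening: 0.0286
pos [ 0.4285 -0.17    0.0075] yaw 90.0 q6 -121 tilt 0.24 | turn tool-z 0.0 deg; shift [ 0.0015 -0.0035  0.0055] in 1 rows: [ 0.0015 -0.0035  0.0055]
pos [ 0.4285 -0.17    0.0075] yaw 90.0 q6 -121 tilt 0.24 | turn tool-z 13.0 deg; shift [-0.1467 -0.0703 -0.1125] in 4 rows: [-0.0367 -0.0176 -0.0281]
```

```bash
python3 - <<'E'
from h import *
plan(.581,-.2774,.12,77)
E
python3 -m creep '[[0,0,0,-0.05,0,0,0],[0,0,0,-0.05,0,0,6.5],[0,0,0,-0.013,0,0,6.5],[0,-0.043,-0.0166,0,0,0,0],[0,-0.043,-0.0166,0,0,0,0],[0,-0.043,-0.0166,0,0,0,0],[0,-0.043,-0.0166,0,0,0,0],[0,0,0,0,0,0,0]]'
python3 - <<'E'
from h import *
plan(.581,-.2774,.02,77)
snap('wrist','w2.png',scale=1.5)
E
```

```text
pos [ 0.4285 -0.17    0.0075] yaw 90.0 q6 -121 tilt 0.24 | turn tool-z 13.0 deg; shift [-0.1727 -0.0704 -0.1125] in 5 rows: [-0.0345 -0.0141 -0.0225]
t: 4.85
tool_pos: [0.5828, -0.2753, 0.1177]
tool_rot: [0.356, 3.12, -0.001]
contact_force: [-0.8, -0.4, -0.9]
opening: 0.0286
pos [ 0.5828 -0.2753  0.1177] yaw 77.0 q6 -109 tilt 0.08 | turn tool-z -0.0 deg; shift [ 0.0013 -0.0024  0.0977] in 2 rows: [ 0.0007 -0.0012  0.0489]
```

View pics/w2.png

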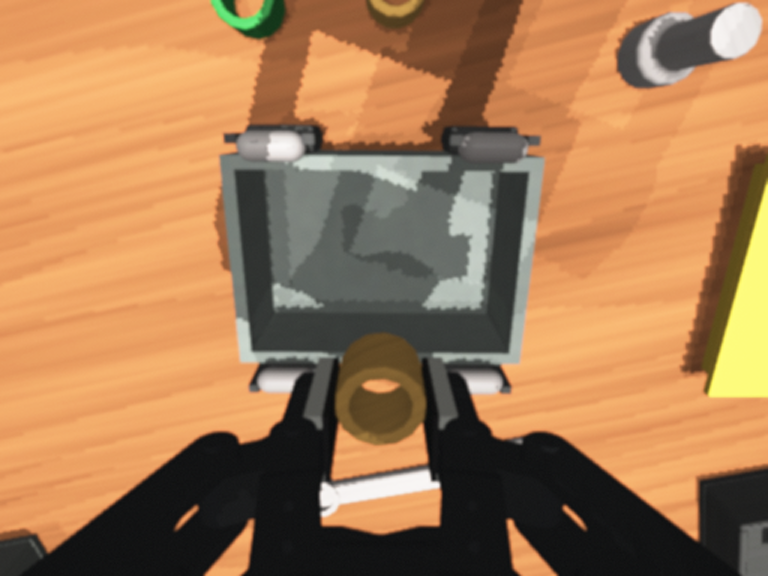

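The box edges are horizontal in the wrist view: rim corners about (220,157), (543,157), (520,360) and (240,360). So the 77° yaw is right, and the bushing is firmly held.

```bash
python3 - <<'E'
from h import *
c=calibration('wrist')
P=[ray('wrist',u/1.5,v/1.5,.057,c)[:2] for u,v in [(220,157),(543,157),(520,361),(240,361)]]
P=np.array(P); print(P.round(4), P.mean(0).round(4), [np.linalg.norm(P[i]-P[i-1]).round(4) for i in range(4)])
print(np.degrees(np.arctan2(*(P[1]-P[0])[::-1])),np.degrees(np.arctan2(*(P[2]-P[3])[::-1])))
Q=[ray('wrist',u/1.5,v/1.5,.073,c)[:2] for u,v in [(270,134),(492,134),(290,369),(472,369)]]; print(np.mean(Q,0))
E
```

```text
[[ 0.4953 -0.325 ]
 [ 0.5268 -0.1896]
 [ 0.6227 -0.2119]
 [ 0.5909 -0.3485]] [ 0.5589 -0.2688] [np.float64(0.0984), np.float64(0.139), np.float64(0.0985), np.float64(0.1402)]
76.90495917920931 76.86285874072456
[ 0.55209081 -0.26710891]
```

```bash

python3 -m creep '[[0,0,0,0.045,0,0,0],[0,0,0,0.045,0,0,0],[0,0,0,0.003,0,0,0],[0.44,0,0,0,0,0,0],[0.44,0,0,0,0,0,0],[0.44,0,0,0,0,0,0],[0.44,0,0,-0.04,0,0,0],[0.44,0,0,-0.04,0,0,0],[0.6,0,0,-0.02,0,0,0]]'
python3 - <<'E'
from h import *
plan(.4405,-.236,.1,77)
im=snap('top'); hsv=cv2.cvtColor(im,cv2.COLOR_RGB2HSV)
m=cv2.inRange(hsv,(20,120,70),(35,255,255)); n,l,s,c=cv2.connectedComponentsWithStats(m)
for i in range(1,n):
    if s[i,4]>8: print('yel',s[i].tolist(),c[i].round(1),ray('top',*c[i],.026).round(4))
E
```

```text
t: 5.8
tool_pos: [0.5824, -0.2742, 0.1327]
tool_rot: [0.354, 3.112, -0.007]
contact_force: [0.9, -0.4, 0.9]
opening: 0.0503
pos [ 0.5824 -0.2742  0.1327] yaw 77.0 q6 -109 tilt 0.58 | turn tool-z 0.0 deg; shift [0.1468 0.0053 0.0327] in 4 rows: [0.0367 0.0013 0.0082]
yel [71, 69, 5, 14, 21] [73.1 75.5] [0.876  0.6334 0.026 ]
yel [56, 71, 4, 5, 9] [57.6 72.7] [0.8839 0.6789 0.026 ]
yel [73, 89, 4, 6, 10] [74.  91.2] [0.8292 0.6288 0.026 ]
yel [280, 133, 46, 55, 1717] [302.7 159.9] [ 0.6337 -0.0364  0.026 ]
yel [307, 226, 10, 10, 37] [311.8 230.3] [ 0.4318 -0.0626  0.026 ]
```

```bash

python3 -m creep '[[0.6,0.0367,0.0013,0,0,0,0],[0.6,0.0367,0.0013,0,0,0,0],[0.6,0.0367,0.0013,0,0,0,0],[0.6,0.0367,0.0013,0,0,0,0],[0.6,0,0,0.043,0,0,0],[0.6,0,0,0.043,0,0,0],[0.6,0,0,0.043,0,0,0],[0.6,0,0,0,0,0,0],[0,0,0,0,0,0,0],[0,0,0,0,0,0,0],[0,0,0,0,0,0,0],[0,0,0,0,0,0,0],[0,0,0,-0.04,0,0,0],[0,0,0,-0.04,0,0,0],[0,0,0,-0.04,0,0,0],[0,-0.032,-0.0106,0,0,0,0],[0,-0.032,-0.0106,0,0,0,0],[0,-0.032,-0.0106,0,0,0,0],[0,0,0,0,0,0,0]]'
python3 - <<'E'
from h import *
plan(.527,-.2885,.02,77)
E
```

```text
t: 7.75
tool_pos: [0.5269, -0.289, 0.1176]
tool_rot: [0.355, 3.118, -0.003]
contact_force: [-0.5, 0.1, -0.9]
opening: 0.0293
pos [ 0.5269 -0.289   0.1176] yaw 77.0 q6 -113 tilt 0.21 | turn tool-z 0.0 deg; shift [-0.      0.0005  0.0976] in 2 rows: [-0.      0.0003  0.0488]
```

```bash

python3 -m creep '[[0,0,0,0.045,0,0,0],[0,0,0,0.045,0,0,0],[0,0,0,0.005,0,0,0],[0.44,0,0,0,0,0,0],[0.44,0,0,0,0,0,0],[0.44,0,0,0,0,0,0],[0.44,0,0,-0.045,0,0,0],[0.44,0,0,-0.045,0,0,0],[0.6,0.0288,0.0395,0,0,0,0],[0.6,0.0288,0.0395,0,0,0,0],[0.6,0.0288,0.0395,0,0,0,0],[0.6,0.0288,0.0395,0,0,0,0],[0.6,0.0288,0.0395,0,0,0,0],[0.6,0,0,0,0,0,0]]'
python3 - <<'E'
from h import *
plan(.431,-.0635,.003,77)
im=snap('top'); hsv=cv2.cvtColor(im,cv2.COLOR_RGB2HSV)
m=cv2.inRange(hsv,(20,120,70),(35,255,255)); n,l,s,c=cv2.connectedComponentsWithStats(m)
for i in range(1,n):
    if s[i,4]>8 and c[i][0]>200: print('yel',s[i].tolist(),c[i].round(1),ray('top',*c[i],.026).round(4))
E
```

```text
t: 9.15
tool_pos: [0.4258, -0.0584, 0.1111]
tool_rot: [-0.347, -3.122, -0.002]
contact_force: [0.2, -0.3, -0.3]
opening: 0.0515
pos [ 0.4258 -0.0584  0.1111] yaw 77.3 q6 -95 tilt 0.07 | turn tool-z 0.3 deg; shift [-0.0062 -0.0038  0.1081] in 3 rows: [-0.0021 -0.0013  0.036 ]
yel [281, 133, 45, 55, 1713] [302.7 159.9] [ 0.6337 -0.0364  0.026 ]
yel [378, 176, 12, 10, 57] [383.7 180.9] [ 0.5749 -0.2695  0.026 ]
yel [384, 193, 12, 9, 44] [389.8 196.7] [ 0.5296 -0.2866  0.026 ]
```

```bash

python3 -m creep '[[0.6,-0.002,-0.0013,0.036,0,0,0],[0.6,-0.002,-0.0013,0.036,0,0,0],[0.6,-0.002,-0.0013,0.036,0,0,0],[0.6,0,0,0,0,0,0],[0,0,0,0,0,0,0],[0,0,0,0,0,0,0],[0,0,0,0,0,0,0],[0,0,0,0,0,0,0],[0,0,0,-0.042,0,0,0],[0,0,0,-0.042,0,0,0],[0,0,0,-0.042,0,0,0],[0,-0.0288,-0.0296,0,0,0,0],[0,-0.0288,-0.0296,0,0,0,0],[0,-0.0288,-0.0296,0,0,0,0],[0,-0.0288,-0.0296,0,0,0,0],[0,-0.0288,-0.0296,0,0,0,0],[0,0,0,0,0,0,0]]'
python3 - <<'E'
from h import *
plan(.538,-.240,.02,77)
E
```

```text
t: 10.9
tool_pos: [0.5421, -0.2479, 0.13]
tool_rot: [0.36, 3.119, -0.003]
contact_force: [0.2, 0.5, -0.3]
opening: 0.0286
pos [ 0.5421 -0.2479  0.13  ] yaw 76.8 q6 -109 tilt 0.16 | turn tool-z -0.2 deg; shift [0.0057 0.0068 0.11  ] in 3 rows: [0.0019 0.0023 0.0367]
```

```bash

python3 -m creep '[[0,0.0019,0.0023,0.0367,0,0,0],[0,0.0019,0.0023,0.0367,0,0,0],[0,0.0019,0.0023,0.0347,0,0,0],[0,0,0,0,0,0,0],[0.44,0,0,0,0,0,0],[0.44,0,0,0,0,0,0],[0.44,0,0,0,0,0,0],[0.44,0,0,-0.045,0,0,0],[0.44,0,0,-0.045,0,0,0],[0.6,0.0027,0.0445,-0.02,0,0,0],[0.6,0.0027,0.0445,-0.02,0,0,0],[0.6,0.0027,0.0445,-0.02,0,0,0],[0.6,0.0027,0.0445,-0.02,0,0,0],[0.6,0.0027,0.0445,-0.02,0,0,0],[0.6,0,0,0,0,0,0],[0.6,0,0,0,0,0,0]]'
python3 - <<'E'
from h import *
im=snap('top'); hsv=cv2.cvtColor(im,cv2.COLOR_RGB2HSV)
m=cv2.inRange(hsv,(20,120,70),(35,255,255)); n,l,s,c=cv2.connectedComponentsWithStats(m)
for i in range(1,n):
    if s[i,4]>8 and c[i][0]>200: print('yel',s[i].tolist(),c[i].round(1),ray('top',*c[i],.026).round(4))
c=calibration('wrist'); im=snap('wrist','w3.png',scale=1.5); plan(.634,-.037,.05,77)
hsv=cv2.cvtColor(im,cv2.COLOR_RGB2HSV); m=cv2.inRange(hsv,(22,120,60),(35,255,255))
r=cv2.minAreaRect(cv2.findNonZero(m)); b=cv2.boxPoints(r); print(np.array(b)*1.5); print([ray('wrist',*p,.025,c).round(4)[:2] for p in b])
E
```

```text
t: 12.5
tool_pos: [0.5731, -0.0153, 0.2121]
tool_rot: [0.351, 3.121, -0.001]
contact_force: [1.1, -0.1, -0.6]
opening: 0.0516
yel [291, 174, 25, 14, 115] [302.1 181.9] [ 0.57   -0.0347  0.026 ]
yel [370, 176, 20, 17, 114] [378.4 184.9] [ 0.5632 -0.2542  0.026 ]
yel [384, 193, 12, 9, 44] [390.2 196.7] [ 0.5296 -0.2877  0.026 ]
pos [ 0.5723 -0.0168  0.2104] yaw 77.0 q6 -86 tilt 0.09 | turn tool-z -0.0 deg; shift [-0.0647 -0.0058  0.1604] in 4 rows: [-0.0162 -0.0015  0.0401]
[[-5.051668e-15  2.415000e+02]
 [ 4.410000e+02  2.415000e+02]
 [ 4.410000e+02  4.065000e+02]
 [ 0.000000e+00  4.065000e+02]]
[array([ 0.5048, -0.2885]), array([0.5782, 0.0283]), array([0.7176, 0.0024]), array([ 0.6341, -0.3579])]
```

View pics/w3.png

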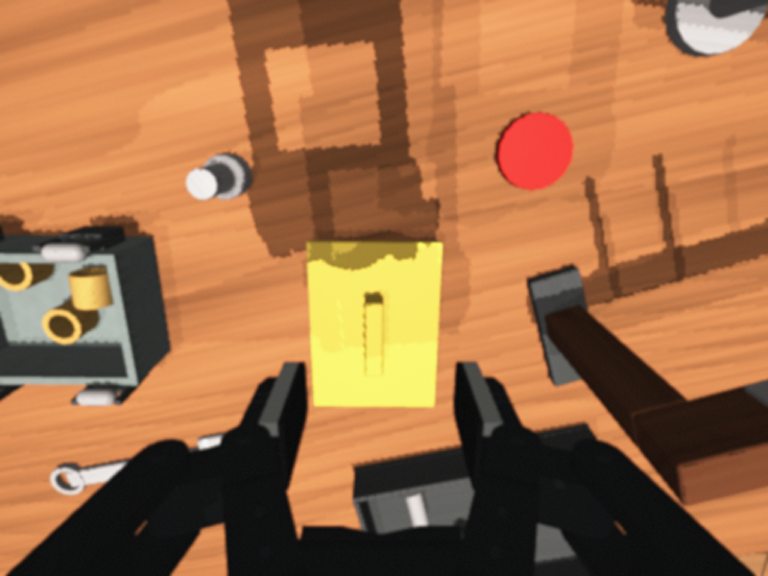

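```bash
python3 - <<'E'
from h import *
c=calibration('wrist')
P=np.array([ray('wrist',u/1.5,v/1.5,.025,c)[:2] for u,v in [(308,242),(442,242),(435,406.5),(314,406.5)]])
print(P.round(4),P.mean(0).round(4), [np.linalg.norm(P[i]-P[i-1]).round(4) for i in range(4)])
e=P[3]+P[2]-P[0]-P[1]; print('lid long axis deg',np.degrees(np.arctan2(e[1],e[0])))
R=np.array([ray('wrist',u/1.5,v/1.5,.047,c)[:2] for u,v in [(374,303),(373,375)]]);print(R.mean(0))
x,y=P.mean(0); plan(x,y,.027,77)
im=cv2.imread('pics/w3.png')[210:420,0:200]; cv2.imwrite('pics/w3c.png',cv2.resize(im,None,fx=2.8,fy=2.8,interpolation=cv2.INTER_CUBIC))
E
```

```text
[[ 0.5558 -0.0678]
 [ 0.5781  0.0283]
 [ 0.7155 -0.0032]
 [ 0.6925 -0.1019]] [ 0.6355 -0.0361] [np.float64(0.141), np.float64(0.0987), np.float64(0.141), np.float64(0.1013)]
lid long axis deg -13.467005452383916
[ 0.63387201 -0.03648311]
pos [ 0.5723 -0.0168  0.2104] yaw 77.0 q6 -86 tilt 0.09 | turn tool-z -0.0 deg; shift [-0.0659 -0.0047  0.1834] in 4 rows: [-0.0165 -0.0012  0.0458]
```

View pics/w3c.png

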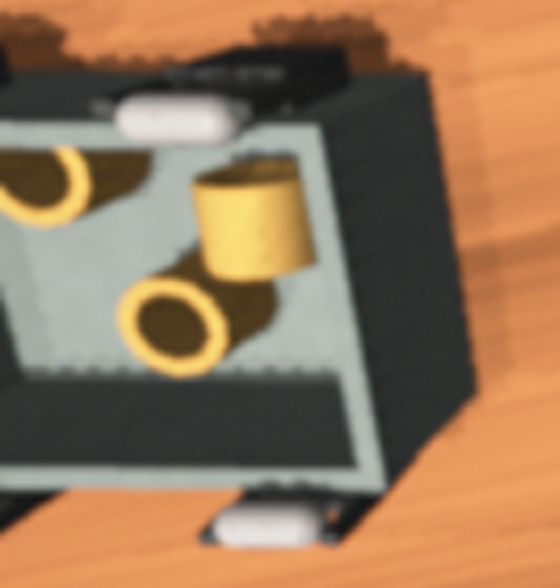

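```bash

python3 -m creep '[[0.5,-0.0213,-0.0016,0.02,0,0,0],[0.5,-0.0213,-0.0016,0.03,0,0,0],[0.5,-0.0213,-0.0016,0.03,0,0,0],[0.5,0,0,0.04,0,0,0],[0.5,0,0,0.04,0,0,0],[0.5,0,0,0.022,0,0,0],[0.5,0,0,0,0,0,0],[0,0,0,0,0,0,0],[0,0,0,0,0,0,0],[0,0,0,0,0,0,0],[0,0,0,0,0,0,0],[0,0,0,0,0,0,0]]' 60
python3 - <<'E'
from h import *
plan(.634,-.0363,.028,77)
E
```

```text
t: 13.8
tool_pos: [0.6339, -0.0352, 0.029]
tool_rot: [-0.355, -3.121, -0.0]
contact_force: [0.1, 0.3, -0.6]
opening: 0.0124
pos [ 0.6339 -0.0352  0.029 ] yaw 77.0 q6 -87 tilt 0.03 | turn tool-z 0.0 deg; shift [-0.0003 -0.0011  0.001 ] in 1 rows: [-0.0003 -0.0011  0.001 ]
```

```bash

python3 -m creep '[[0,0,0,-0.04,0,0,0],[0,0,0,-0.05,0,0,0],[0,0,0,-0.05,0,0,0],[0,0.0035,-0.041,0,0,0,0],[0,0.0035,-0.041,0,0,0,0],[0,0.0035,-0.041,0,0,0,0],[0,0.0035,-0.041,0,0,0,0],[0,0.0035,-0.041,0,0,0,0],[0,0.0035,-0.041,0,0,0,0],[0,0,0,0,0,0,8.2],[0,0,0,0,0,0,8.2],[0,0,0,0,0,0,8.2],[0,0,0,0,0,0,8.2],[0,0,0,0,0,0,8.2],[0,0,0,0,0,0,8.2],[0,0,0,0,0,0,8.2],[0,0,0,0,0,0,8.2],[0,0,0,0,0,0,8.2],[0,0,0,0,0,0,8.2],[0,0,0,0,0,0,8]]'
python3 - <<'E'
from h import *
plan(.5585,-.2695,.17,-13.1)
snap('wrist','w4.png',scale=1.5)
snap('scene','s4.png',crop=(80,180,280,330),scale=3)
E
```

```text
t: 15.8
tool_pos: [0.5583, -0.2699, 0.1689]
tool_rot: [-2.463, -1.949, 0.0]
contact_force: [-0.6, -0.6, -1.1]
opening: 0.0127
pos [ 0.5583 -0.2699  0.1689] yaw -13.3 q6 -19 tilt 0.03 | turn tool-z -0.2 deg; shift [ 0.0004  0.0001 -0.0011] in 1 rows: [ 0.0004  0.0001 -0.0011]
```

View pics/w4.png

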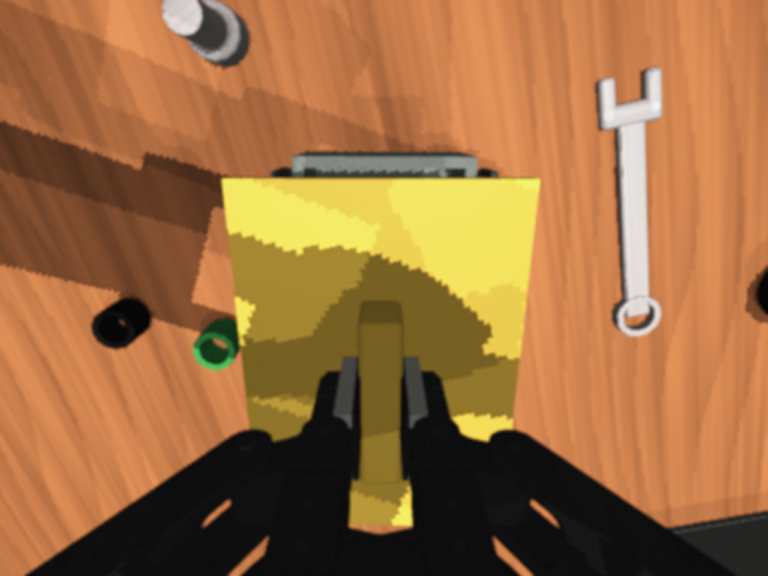

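The lid is held square: its near edge runs from (221,178) to (541,178), centred on the tool. The box rim is visible just beyond it at (292–477,155).

```bash
python3 - <<'E'
from h import *
c=calibration('wrist'); o=ctrl.get_obs(); R=Ro.from_rotvec(o['tool_rot']).as_matrix(); p=o['tool_pos']
for n,u,v,z in [('lidL',221,178,p[2]-.004),('lidR',541,178,p[2]-.004),('boxL',292,154.5,.057),('boxR',477,154.5,.057)]:
    X=ray('wrist',u/1.5,v/1.5,z,c); print(n,X.round(4),(R.T@(X-p)).round(4))
# expected box corners in tool frame for centre (.5585,-.2695), yaw -13.1
a=np.radians(-13.1)
for cx,cy in [(.5589,-.2688),(.5577,-.2722)]:
  for sx in(-.05,.05):
    X=np.array([cx+sx*np.cos(a)-.07*np.sin(a),cy+sx*np.sin(a)+.07*np.cos(a),.057]); print((R.T@(X-p)).round(4))
E
```

```text
lidL [ 0.5259 -0.1916  0.165 ] [ 0.0691 -0.0492  0.004 ]
lidR [ 0.624  -0.2143  0.165 ] [0.0689 0.0515 0.004 ]
boxL [ 0.5291 -0.1906  0.057 ] [ 0.0708 -0.0463  0.112 ]
boxR [ 0.6259 -0.213   0.057 ] [0.0707 0.0531 0.112 ]
[ 0.0714 -0.0495  0.112 ]
[0.0711 0.0505 0.112 ]
[ 0.0678 -0.0499  0.112 ]
[0.0675 0.0501 0.112 ]
```

```bash

python3 -m creep '[[0,0.0018,0.0022,0,0,0,0],[0,0,0,0.03,0,0,0],[0,0,0,0.03,0,0,0],[0,0,0,0.02,0,0,0],[0,0,0,0.005,0,0,0],[0,0,0,0,0,0,0],[0,0,0,0,0,0,0]]'
python3 - <<'E'
from h import *
plan(.5585,-.2695,.08,-13.1)
E
```

```text
t: 16.6
tool_pos: [0.5619, -0.2693, 0.0857]
tool_rot: [2.456, 1.956, 0.001]
contact_force: [0.5, -0.1, -1.6]
opening: 0.0124
pos [ 0.5619 -0.2693  0.0857] yaw -12.9 q6 -20 tilt 0.12 | turn tool-z 0.2 deg; shift [-0.001  -0.0033  0.0057] in 1 rows: [-0.001  -0.0033  0.0057]
```

```bash

python3 -m creep '[[0,0,0,0.003,0,0,0],[0,0,0,0.003,0,0,0],[0,0,0,0.002,0,0,0],[0,0,0,0,0,0,0],[0,0,0,0,0,0,0]]'
```

```text
t: 17.1
tool_pos: [0.5614, -0.2694, 0.0796]
tool_rot: [2.458, 1.956, -0.001]
contact_force: [-8.5, 3.5, 11.9]
opening: 0.0125
```

```bash

python3 -m creep '[[0,0,-0.002,0,0,0,0],[0,0,0,0,0,0,0],[0,0,0,0,0,0,0]]'; python3 -m creep '[[0,0,-0.001,0.001,0,0,0],[0,0,0,0,0,0,0]]'; python3 -c "
from h import *
plan(.5585,-.2695,.08,-13.1)
snap('wrist','w5.png',scale=1.5)"
```

```text
t: 17.4
tool_pos: [0.5608, -0.2693, 0.0797]
tool_rot: [2.455, 1.953, 0.003]
contact_force: [-1.4, 1.4, 8.2]
opening: 0.0124
t: 17.6
tool_pos: [0.5609, -0.2694, 0.0796]
tool_rot: [2.454, 1.952, 0.005]
contact_force: [-0.9, 2.6, 9.7]
opening: 0.0125
pos [ 0.5609 -0.2694  0.0796] yaw -13.0 q6 -20 tilt 0.41 | turn tool-z 0.1 deg; shift [-0.0007 -0.0023 -0.0004] in 1 rows: [-0.0007 -0.0023 -0.0004]
```

View pics/w5.png

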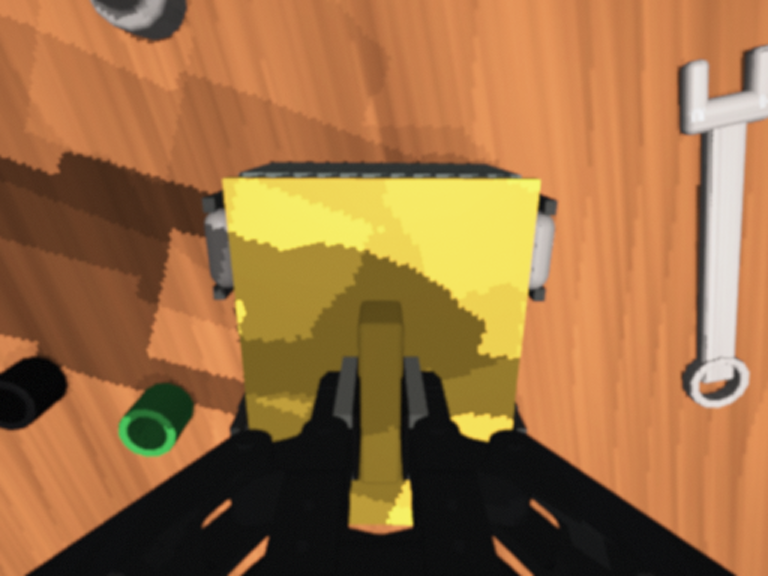

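```bash

python3 -m creep '[[0.4,0,0,-0.001,0,0,0],[0.4,0,0,0,0,0,0],[0.4,0,0,0,0,0,0],[0.4,0,0,-0.03,0,0,0],[0.4,0,0,-0.03,0,0,0],[0,0,0,0,0,0,-8.2],[0,0,0,0,0,0,-8.2],[0,0,0,0,0,0,-8.2],[0,0,0,0,0,0,-8.2],[0,0,0,0,0,0,-8.2],[0,0,0,0,0,0,-8.2],[0,0,0,0,0,0,-8.2],[0,0,0,0,0,0,-8.2],[0,0,0,0,0,0,-8.2],[0,0,0,0,0,0,-8.2],[0,0,0,0,0,0,-8],[0,0,0,0,0,0,0]]'
python3 - <<'E'
from h import *
plan(.6026,-.2386,.085,77)
E
```

```text
t: 19.35
tool_pos: [0.5578, -0.2681, 0.1356]
tool_rot: [-0.355, -3.121, -0.001]
contact_force: [-0.5, -0.1, -0.6]
opening: 0.0003
pos [ 0.5578 -0.2681  0.1356] yaw 77.0 q6 -110 tilt 0.05 | turn tool-z 0.0 deg; shift [-0.037   0.0388  0.0506] in 2 rows: [-0.0185  0.0194  0.0253]
```

```bash

python3 -m creep '[[0,-0.0185,0.0194,0,0,0,0],[0,-0.0185,0.0194,0.01,0,0,0],[0,0,0,0.03,0,0,0],[0,0,0,0.01,0,0,0],[0,0,0,0.005,0,0,0],[0,0,0,0,0,0,0]]'
python3 -m creep '[[0,0,0,0.003,0,0,0],[0,0,0,0,0,0,0]]'
python3 -m creep '[[0,0,0,0.003,0,0,0],[0,0,0,0,0,0,0]]'
```

```text
t: 19.95
tool_pos: [0.6021, -0.2388, 0.0804]
tool_rot: [-0.357, -3.12, -0.001]
contact_force: [-0.5, -0.9, -0.1]
opening: -0.0003
t: 20.15
tool_pos: [0.6032, -0.2393, 0.0792]
tool_rot: [0.356, 3.12, -0.001]
contact_force: [-0.4, -0.8, -0.0]
opening: -0.0003
t: 20.35
tool_pos: [0.6034, -0.2392, 0.0763]
tool_rot: [0.355, 3.12, -0.001]
contact_force: [-1.5, -0.4, 3.7]
opening: 0.0002
```

```bash

for i in 1 2 3; do python3 -m creep '[[0,0,0,0.002,0,0,0],[0,0,0,0,0,0,0]]' | grep -E 'pos|force'; done
```

```text
tool_pos: [0.6031, -0.2392, 0.0744]
contact_force: [-1.3, -0.8, 4.2]
tool_pos: [0.6035, -0.2392, 0.0717]
contact_force: [1.5, -1.1, 3.6]
tool_pos: [0.6033, -0.2388, 0.0691]
contact_force: [1.1, -1.1, 1.7]
```

```bash

for i in 1 2 3 4; do python3 -m creep '[[0,0,0,0.002,0,0,0],[0,0,0,0,0,0,0]]' | grep -E 'pos|force'; done; python3 -c "
from h import *
snap('wrist','w6.png',scale=1.5)"
```

```text
tool_pos: [0.6028, -0.2385, 0.0666]
contact_force: [0.7, -0.1, 0.9]
tool_pos: [0.6028, -0.2387, 0.0649]
contact_force: [0.8, -0.1, 2.2]
tool_pos: [0.6034, -0.2389, 0.0642]
contact_force: [0.2, -0.3, 6.8]
tool_pos: [0.6033, -0.2389, 0.0621]
contact_force: [-1.1, -0.4, 5.5]
```

View pics/w6.png

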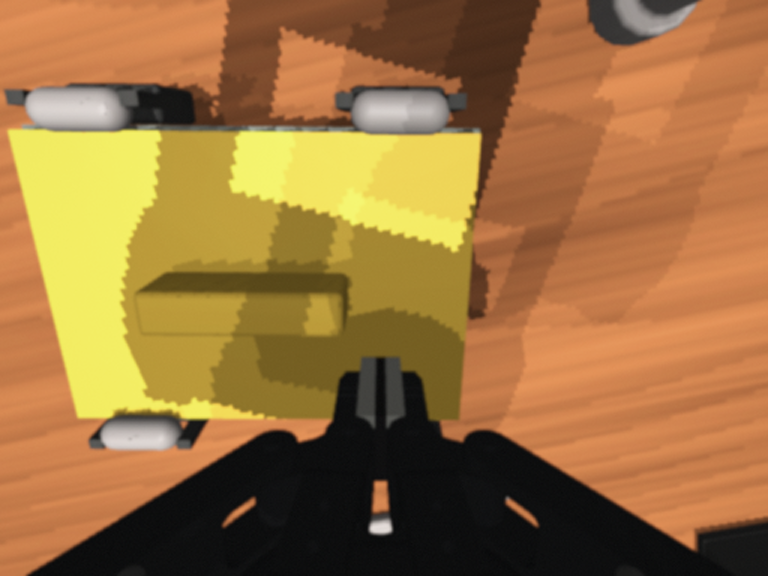

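```bash

for i in 1 2; do python3 -m creep '[[0,0,0,0.002,0,0,0],[0,0,0,0,0,0,0]]' | grep -E 'pos|force'; done
python3 -m creep '[[0,0,0,-0.035,0,0,0],[0,0.04,0,0,0,0,0],[0,0.026,0,0,0,0,0],[0,0,0,0,0,0,0]]'| grep -E 'pos|force'
python3 -c "
from h import *
plan(.5384,-.2238,.08,77)"
```

```text
tool_pos: [0.6033, -0.2389, 0.062]
contact_force: [-5.6, 2.2, 14.8]
tool_pos: [0.6033, -0.2389, 0.0619]
contact_force: [-9.4, 5.2, 23.6]
tool_pos: [0.535, -0.2222, 0.0902]
contact_force: [0.3, -0.2, -0.4]
pos [ 0.535  -0.2222  0.0902] yaw 77.0 q6 -107 tilt 0.30 | turn tool-z -0.0 deg; shift [-0.0036 -0.0008  0.0102] in 1 rows: [-0.0036 -0.0008  0.0102]
```

```bash

python3 -m creep '[[0,-0.0036,-0.0008,0.01,0,0,0],[0,0,0,0.002,0,0,0],[0,0,0,0,0,0,0]]' | grep -E 'pos|force'
for i in 1 2 3 4 5 6; do python3 -m creep '[[0,0,0,0.003,0,0,0],[0,0,0,0,0,0,0]]' | grep -E 'pos|force'; done
```

```text
tool_pos: [0.542, -0.2254, 0.0788]
contact_force: [0.4, -0.1, -0.4]
tool_pos: [0.5421, -0.2254, 0.0766]
contact_force: [-1.1, -0.4, -0.4]
tool_pos: [0.5418, -0.2254, 0.0738]
contact_force: [0.1, 0.1, -0.2]
tool_pos: [0.5417, -0.2254, 0.0708]
contact_force: [0.2, 0.1, -0.3]
tool_pos: [0.5416, -0.2253, 0.0677]
contact_force: [-0.3, 0.1, 0.3]
tool_pos: [0.5416, -0.2253, 0.0647]
contact_force: [0.1, -1.1, -1.2]
tool_pos: [0.5421, -0.2256, 0.0622]
contact_force: [0.7, -0.4, 0.9]
```

```bash

for i in 1 2 3; do python3 -m creep '[[0,0,0,0.002,0,0,0],[0,0,0,0,0,0,0]]' | grep -E 'pos|force'; done

```

```text
tool_pos: [0.5422, -0.2256, 0.0621]
contact_force: [-3.6, 2.7, 9.6]
tool_pos: [0.5422, -0.2257, 0.062]
contact_force: [-9.1, 4.6, 19.0]
tool_pos: [0.5423, -0.2257, 0.0619]
contact_force: [-15.0, 7.6, 30.3]
```

```bash

python3 -m creep '[[0,0,0,-0.035,0,0,0],[0,0.001,-0.04,0,0,0,0],[0,0.002,-0.04,0,0,0,0],[0,0,0,0,0,0,0]]'| grep -E 'pos|force'
python3 -m creep '[[0,0,0,0.012,0,0,0],[0,0,0,0,0,0,0]]' | grep -E 'pos|force'
for i in 1 2 3 4 5 6; do python3 -m creep '[[0,0,0,0.002,0,0,0],[0,0,0,0,0,0,0]]' | grep -E 'pos|force'; done
```

```text
tool_pos: [0.5203, -0.3065, 0.092]
contact_force: [0.4, 0.1, -0.4]
tool_pos: [0.5197, -0.301, 0.0763]
contact_force: [0.2, 1.0, -0.8]
tool_pos: [0.521, -0.3016, 0.0764]
contact_force: [0.3, 0.8, 0.0]
tool_pos: [0.5212, -0.3023, 0.0751]
contact_force: [0.6, 0.1, 0.4]
tool_pos: [0.521, -0.3027, 0.073]
contact_force: [0.3, -0.1, -0.9]
tool_pos: [0.5209, -0.3027, 0.0709]
contact_force: [-0.1, -0.4, -0.4]
tool_pos: [0.5209, -0.3027, 0.0688]
contact_force: [-0.3, 0.3, -0.2]
tool_pos: [0.5209, -0.3027, 0.0669]
contact_force: [-0.5, 0.0, 1.0]
```

```bash

for i in 1 2 3 4 5; do python3 -m creep '[[0,0,0,0.002,0,0,0],[0,0,0,0,0,0,0]]' | grep -E 'pos|force'; done
```

```text
tool_pos: [0.5209, -0.3027, 0.0649]
contact_force: [-0.3, 0.3, 0.6]
tool_pos: [0.5209, -0.3026, 0.0628]
contact_force: [0.7, 0.0, 0.1]
tool_pos: [0.5213, -0.303, 0.0621]
contact_force: [-1.2, 1.6, 4.5]
tool_pos: [0.5213, -0.303, 0.062]
contact_force: [-6.2, 3.9, 14.2]
tool_pos: [0.5214, -0.303, 0.062]
contact_force: [-11.1, 7.9, 23.6]
```

Home there too. Last corner (+33, −40).

```bash

python3 -m creep '[[0,0,0,-0.035,0,0,0],[0,-0.034,0,0,0,0,0],[0,-0.032,0,0,0,0,0],[0,0,0,0,0,0,0],[0,0,0,0.012,0,0,0],[0,0,0,0,0,0,0]]'| grep -E 'pos|force'
for i in 1 2 3 4 5 6 7; do python3 -m creep '[[0,0,0,0.003,0,0,0],[0,0,0,0,0,0,0]]' | grep -E 'pos|force'; done
```

```text
tool_pos: [0.5831, -0.3164, 0.077]
contact_force: [0.3, -0.0, -0.2]
tool_pos: [0.5843, -0.3172, 0.0762]
contact_force: [0.9, -0.0, 0.4]
tool_pos: [0.585, -0.3175, 0.074]
contact_force: [-0.6, -0.7, 0.2]
tool_pos: [0.5851, -0.3175, 0.0708]
contact_force: [0.0, -0.2, 0.3]
tool_pos: [0.5851, -0.3174, 0.0677]
contact_force: [0.2, 0.4, -0.5]
tool_pos: [0.5851, -0.3174, 0.0646]
contact_force: [0.2, 0.1, -1.2]
tool_pos: [0.5855, -0.3177, 0.0623]
contact_force: [-0.4, 0.6, 0.0]
tool_pos: [0.5857, -0.3178, 0.062]
contact_force: [-5.9, 2.4, 11.4]
```

```bash

python3 -m creep '[[0,0,0,0.002,0,0,0],[0,0,0,0,0,0,0],[0,0,0,-0.05,0,0,0],[0,0,0,-0.05,0,0,0],[0,0,0,-0.05,0,0,0],[0.6,0.0208,0.0395,-0.011,0,0,0],[0.6,0.0208,0.0395,-0.011,0,0,0],[0.6,0.0208,0.0395,-0.011,0,0,0],[0.6,0.0208,0.0395,-0.011,0,0,0],[0.6,0.0208,0.0395,-0.011,0,0,0],[0.6,0.0208,0.0395,-0.011,0,0,0],[0.6,0.0208,0.0395,-0.011,0,0,0],[0.6,0.0208,0.0395,-0.011,0,0,0],[0.6,0.0208,0.0395,-0.011,0,0,0],[0.6,0.0208,0.0395,-0.011,0,0,0],[0.6,0.0208,0.0395,-0.011,0,0,0],[0.6,0.0208,0.0395,-0.011,0,0,0],[0.6,0,0,0,0,0,0],[0.6,0,0,0,0,0,0]]'
python3 - <<'E'
from h import *
plan(.45,.2,.33,77)
a=snap('wrist',None); b=snap('top',None)
print([(np.round(d['extent']).tolist(),round(d['conf'],2)) for d in models.search_frame('wrist','driver0')])
x=cv2.resize(b[140:230,280:430],None,fx=4,fy=4,interpolation=cv2.INTER_CUBIC); 
cv2.imwrite('pics/w7.png',cv2.resize(a,None,fx=1.5,fy=1.5,interpolation=cv2.INTER_CUBIC)[:,:,::-1]); cv2.imwrite('pics/t7.png',x[:,:,::-1])
E
```

```text
t: 31.4
tool_pos: [0.4483, 0.2009, 0.3393]
tool_rot: [0.351, 3.121, -0.001]
contact_force: [0.3, 0.0, 0.1]
opening: 0.051
pos [0.4483 0.2009 0.3393] yaw 77.2 q6 -62 tilt 0.04 | turn tool-z 0.2 deg; shift [-0.0018 -0.0005  0.0093] in 1 rows: [-0.0018 -0.0005  0.0093]
[([243.0, 127.0, 327.0, 174.0], 0.9)]
```

View pics/w7.png

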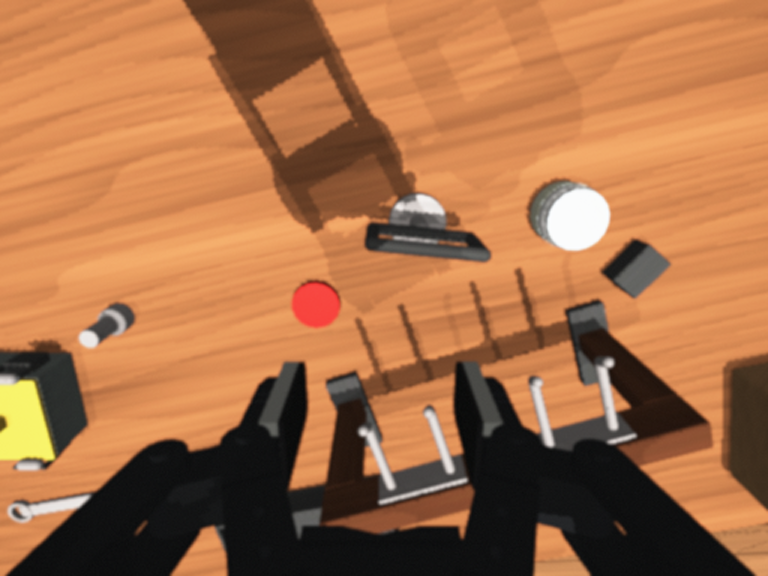

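View pics/t7.png

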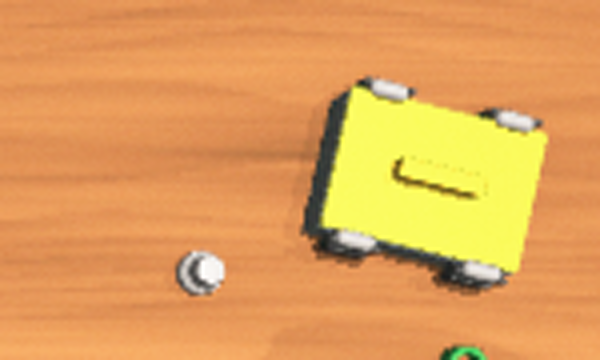

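All four rollers sit over the lid's flange in the top crop. The wrist view shows the prong tips at (364,432), (430,411), (536,382) and (607,362), and the driver's top bar from about (371,249) to (486,256).

```bash
python3 - <<'E'
from h import *
c=calibration('wrist')
W=lambda u,v,z: ray('wrist',u/1.5,v/1.5,z,c)
t=[W(u,v,.188)[:2] for u,v in [(364,432),(430,411),(536,382),(607,362)]]
b=[W(u,v,.170)[:2] for u,v in [(391,488),(450,472),(549,443),(614,430)]]
print('tips',np.round(t,4),'bases',np.round(b,4))
for f,q in(('t',t),('b',b)): e=q[3]+q[2]-q[0]-q[1]; print(f,(q[0]+q[1])/2,(q[2]+q[3])/2,np.degrees(np.arctan2(e[1],e[0])))
L,R=W(371,250,.122),W(486,256,.122); m=(L+R)/2; print('bar wrist',L.round(4),R.round(4),m.round(4),np.linalg.norm(L-R),np.degrees(np.arctan2(*(R-L)[[1,0]])))
print('disc wrist',W(418,214,.014).round(4))
T=lambda u,v,z: ray('top',u/3,v/3+100,z)
L,R=T(672,372,.122),T(558,337,.122); print('bar top',L.round(4),R.round(4),((L+R)/2).round(4),np.linalg.norm(L-R),np.degrees(np.arctan2(*(R-L)[[1,0]])))
t=[T(u,v,.19)[:2] for u,v in [(697,215),(634,221),(536,230),(473,237)]]; print('tips top',np.round(t,4))
E
```

```text
tips [[0.5782 0.1559]
 [0.5713 0.2086]
 [0.5646 0.2891]
 [0.5598 0.3409]] bases [[0.6514 0.1609]
 [0.6464 0.2129]
 [0.6361 0.2971]
 [0.6354 0.3497]]
t [0.57471375 0.1822228 ] [0.56220002 0.31501329] 95.38346676079023
b [0.64890525 0.18689004] [0.63573279 0.32340279] 95.51155162598565
bar wrist [0.4564 0.1894 0.122 ] [0.4827 0.2795 0.122 ] [0.4695 0.2344 0.122 ] 0.09379174088978631 73.75534142669778
disc wrist [0.4571 0.2369 0.014 ]
bar top [0.4471 0.1795 0.122 ] [0.477  0.2798 0.122 ] [0.4621 0.2297 0.122 ] 0.1047302003769742 73.44970693964906
tips top [[0.5773 0.1551]
 [0.5718 0.2074]
 [0.5636 0.2887]
 [0.5573 0.3408]]
```

```bash

python3 -m creep '[[0.6,0,0,0,0,0,8.52],[0.6,0,0,0,0,0,8.52],[0.6,0,0,0,0,0,8.52],[0.6,0,0,0,0,0,8.52],[0.6,0,0,0,0,0,8.52],[0.6,0,0,0,0,0,8.52],[0.6,0,0,0,0,0,8.52],[0.6,0,0,0,0,0,8.52],[0.6,0,0,0,0,0,8.52],[0.6,0,0,0,0,0,8.52],[0.6,0,0,0,0,0,8.5],[0.6,0,0,0,0,0,0]]'
python3 - <<'E'
from h import *
plan(.463,.232,.2,-16.5)
plan(.463,.232,.105,-16.5)
E
```

```text
t: 32.75
tool_pos: [0.449, 0.1989, 0.3385]
tool_rot: [-2.522, -1.873, 0.002]
contact_force: [0.0, -0.5, -0.4]
opening: 0.051
pos [0.449  0.1989 0.3385] yaw -16.8 q6 32 tilt 0.06 | turn tool-z -0.3 deg; shift [0.0357 0.0041 0.1385] in 3 rows: [0.0119 0.0014 0.0462]
pos [0.449  0.1989 0.3385] yaw -16.8 q6 32 tilt 0.06 | turn tool-z -0.3 deg; shift [0.0357 0.0041 0.2335] in 5 rows: [0.0071 0.0008 0.0467]
```

```bash

python3 -m creep '[[0.6,0.0119,0.0014,0.04,0,0,0],[0.6,0.0119,0.0014,0.04,0,0,0],[0.6,0.0119,0.0014,0.04,0,0,0],[0.6,0,0,0,0,0,0],[0.6,0,0,0,0,0,0]]'
python3 - <<'E'
from h import *
plan(.463,.232,.105,-16.5)
snap('wrist','w8.png',scale=1.5)
E
```

```text
t: 33.25
tool_pos: [0.4627, 0.2325, 0.2189]
tool_rot: [-2.519, -1.877, 0.003]
contact_force: [0.7, 0.2, 1.5]
opening: 0.0515
pos [0.4627 0.2325 0.2189] yaw -16.6 q6 35 tilt 0.12 | turn tool-z -0.1 deg; shift [-0.0004  0.0004  0.1139] in 3 rows: [-0.0001  0.0001  0.038 ]
```

View pics/w8.png

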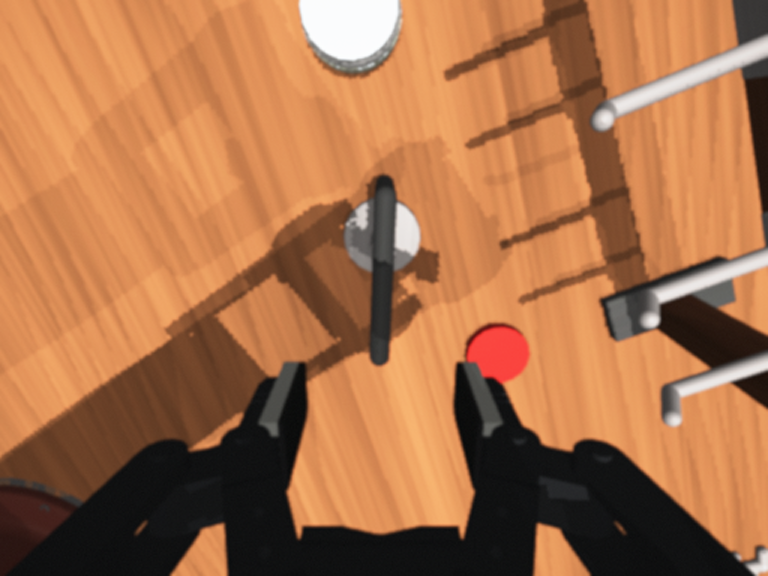

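```bash
python3 - <<'E'
from h import *
c=calibration('wrist'); W=lambda u,v,z: ray('wrist',u/1.5,v/1.5,z,c)
L,R=W(379,360,.122),W(385,181,.122); m=(L+R)/2; print(m,np.linalg.norm(L-R),np.degrees(np.arctan2(*(R-L)[[1,0]])), W(383,237,.014))
plan(m[0],m[1],.105,-16.5)
E
```

```text
[0.4675007  0.23824006 0.122     ] 0.10404354076764019 71.51623154813942 [0.46850362 0.23577529 0.014     ]
pos [0.4637 0.2329 0.2209] yaw -16.6 q6 35 tilt 0.10 | turn tool-z -0.1 deg; shift [0.0062 0.0021 0.1159] in 3 rows: [0.0021 0.0007 0.0386]
```

```bash

python3 -m creep '[[0.6,0.0045,0.002,0.03,0,0,1],[0.6,0,0,0.04,0,0,0],[0.6,0,0,0.03,0,0,0],[0.6,0,0,0.014,0,0,0],[0.6,0,0,0,0,0,0],[0,0,0,0,0,0,0],[0,0,0,0,0,0,0],[0,0,0,0,0,0,0],[0,0,0,0,0,0,0],[0,0,0,0,0,0,0]]' 80
python3 - <<'E'
from h import *
plan(.54,.178,.188,5.4)
E
```

```text
t: 34.3
tool_pos: [0.4673, 0.2378, 0.1078]
tool_rot: [2.536, 1.854, 0.005]
contact_force: [-3.1, 0.6, 7.1]
opening: 0.0092
pos [0.4673 0.2378 0.1078] yaw -17.7 q6 36 tilt 0.20 | turn tool-z -23.1 deg; shift [-0.0663  0.0667 -0.0802] in 3 rows: [-0.0221  0.0222 -0.0267]
```

```bash

python3 -m creep '[[0,0,0,-0.02,0,0,0],[0,0,0,-0.035,0,0,0],[0,0,0,-0.03,0,0,0],[0,0,0,0,0,0,-5],[0,0,0,0,0,0,-6.5],[0,0,0,0,0,0,-6.5],[0,0,0,0,0,0,-5],[0,-0.0131,0.0134,0,0,0,0],[0,-0.0131,0.0134,0,0,0,0],[0,-0.0131,0.0134,0,0,0,0],[0,-0.0131,0.0134,0,0,0,0],[0,-0.0131,0.0134,0,0,0,0],[0,0,0,0,0,0,0],[0,0,0,0,0,0,0],[0,0,0,0,0,0,0],[0,0,0,0,0,0,0]]'
python3 - <<'E'
from h import *
plan(.607,.1845,.193,5.4)
snap('wrist','w9.png',scale=1.5)
snap('scene','s9.png',crop=(220,100,420,250),scale=3.5)
E
```

```text
t: 35.9
tool_pos: [0.5385, 0.1784, 0.1901]
tool_rot: [-2.115, -2.323, 0.0]
contact_force: [0.8, 0.4, -6.4]
opening: 0.009
pos [0.5385 0.1784 0.1901] yaw 5.4 q6 5 tilt 0.02 | turn tool-z -0.0 deg; shift [-0.0004  0.0688 -0.0029] in 2 rows: [-0.0002  0.0344 -0.0015]
```

View pics/w9.png

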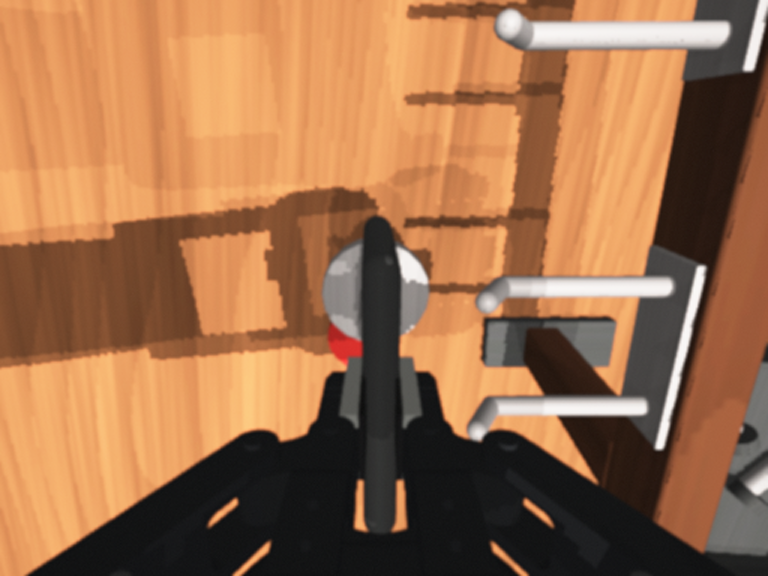

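View pics/s9.png

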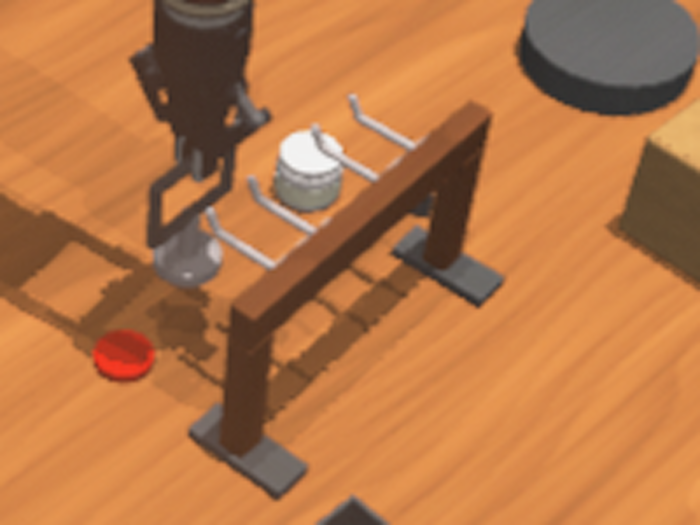

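The driver hangs vertically from the gripper. In the wrist view its bar runs from (377,222) to (379,530), with the hook's prong tips at (488,300) and (477,432).

```bash
python3 - <<'E'
from h import *
c=calibration('wrist'); o=ctrl.get_obs(); R=Ro.from_rotvec(o['tool_rot']).as_matrix(); p=np.array(o['tool_pos'])
for n,u,v,z in [('tip',488,300,.188),('tip',477,430,.188),('base',668,287,.17),('base',643,407,.17),('bar',377,219,.204),('bar',379,533,.204)]:
    X=ray('wrist',u/1.5,v/1.5,z,c); print(n,X.round(4),(R.T@(X-p)).round(4))
E
```

```text
tip [0.573  0.2101 0.188 ] [0.0283 0.0373 0.0022]
tip [0.5777 0.1579 0.188 ] [-0.0241  0.0371  0.0022]
base [0.6452 0.2152 0.17  ] [0.0266 0.1096 0.0202]
base [0.6505 0.1626 0.17  ] [-0.0263  0.11    0.0202]
bar [0.5327 0.2372 0.204 ] [ 0.059  -0.0003 -0.0138]
bar [0.5439 0.1217 0.204 ] [-0.0571  0.0001 -0.0138]
```

```bash

python3 -m creep '[[0,0.0005,0,-0.003,0,0,0],[0,0,0.012,0,0,0,0],[0,0,0.014,0,0,0,0],[0,0,0.014,0,0,0,0],[0,0,0.014,0,0,0,0],[0,0,0.012,0,0,0,0],[0,0,0,0,0,0,0],[0,0,0,0,0,0,0],[0,0,0,0,0,0,0]]'
python3 -m creep '[[0,0,0,0.006,0,0,0],[0,0,0,0.006,0,0,0],[0,0,0,0.005,0,0,0],[0,0,0,0,0,0,0],[0,0,0,0,0,0,0]]'
```

```text
t: 36.9
tool_pos: [0.604, 0.1847, 0.193]
tool_rot: [-2.115, -2.322, 0.001]
contact_force: [0.6, -0.3, -5.4]
opening: 0.0089
t: 37.4
tool_pos: [0.6043, 0.1847, 0.1757]
tool_rot: [-2.116, -2.322, 0.001]
contact_force: [1.2, 0.4, -4.4]
opening: 0.0093
```

Inside the hook without contact; now lower until the weight goes off.

```bash

for i in 1 2 3 4; do python3 -m creep '[[0,0,0,0.002,0,0,0],[0,0,0,0,0,0,0],[0,0,0,0,0,0,0]]' | grep -E 'pos|force'; done
```

```text
tool_pos: [0.6046, 0.1847, 0.1744]
contact_force: [0.9, -0.3, -5.6]
tool_pos: [0.6045, 0.1847, 0.1721]
contact_force: [0.4, 0.4, -6.5]
tool_pos: [0.6044, 0.1847, 0.17]
contact_force: [-0.5, 0.0, -5.4]
tool_pos: [0.6045, 0.1847, 0.1681]
contact_force: [-0.7, 0.2, -5.4]
```

```bash

for i in 1 2 3 4; do python3 -m creep '[[0,0,0,0.001,0,0,0],[0,0,0,0,0,0,0],[0,0,0,0,0,0,0]]' | grep -E 'pos|force'; done
```

```text
tool_pos: [0.6045, 0.1847, 0.1671]
contact_force: [0.0, -0.1, -4.8]
tool_pos: [0.6045, 0.1847, 0.1661]
contact_force: [-0.5, -0.4, -5.7]
tool_pos: [0.6047, 0.1847, 0.1654]
contact_force: [0.1, -0.4, -3.7]
tool_pos: [0.6048, 0.1848, 0.1652]
contact_force: [-3.2, -0.5, 0.9]
```

```bash

python3 -m creep '[[0.1,0,0,0,0,0,0],[0.2,0,0,0,0,0,0],[0.35,0,0,0,0,0,0],[0.35,0,0,0,0,0,0],[0.35,0,0,0,0,0,0],[0.35,0,0,-0.01,0,0,0],[0.35,0,0,-0.02,0,0,0],[0.35,0,0,-0.03,0,0,0],[0.35,0,0,-0.04,0,0,0],[0.35,0,0,-0.04,0,0,0],[0.35,0,-0.04,0,0,0,0],[0.35,0,-0.04,0,0,0,0],[0.35,0,-0.04,0,0,0,0],[0.35,0,-0.04,0,0,0,0],[0.35,0,0,0,0,0,0],[0.35,0,0,0,0,0,0],[0.35,0,0,0,0,0,0],[0.35,0,0,0,0,0,0],[0.35,0,0,0,0,0,0]]'
python3 - <<'E'
from h import *
a=snap('top','t10.png',crop=(100,120,300,260),scale=3); b=snap('scene','s10.png',crop=(220,100,420,250),scale=3.5)
snap('wrist','w10.png',scale=1.5)
for cam in('top','scene','wrist'):
    print(cam,[(np.round(d['extent']).tolist(),round(d['conf'],2)) for d in models.search_frame(cam,'driver0')])
# expected appearance: bar middle at z .18
e=np.array([-.094,.9956,0]); m=np.array([.6048,.1850,.18])
for cam in('top','scene','wrist'):
    print(cam,[proj(cam,m+s*.052*e+np.array([0,0,dz])).round(1).tolist() for s in(-1,1) for dz in(0,-.062)], proj(cam,m+[0,0,-.122]).round(1))
im=a; hsv=cv2.cvtColor(im,cv2.COLOR_RGB2HSV)
m_=cv2.inRange(hsv,(22,120,70),(35,255,255)); n,l,s,c=cv2.connectedComponentsWithStats(m_)
for i in range(1,n):
    if s[i,4]>30 and c[i][0]>200: print('yel',s[i].tolist(),c[i].round(1),ray('top',*c[i],.062).round(4))
E
```

```text
t: 41.7
tool_pos: [0.446, 0.1698, 0.3041]
tool_rot: [-2.116, -2.322, 0.001]
contact_force: [0.2, -0.3, -0.3]
opening: 0.0298
top [([205.0, 159.0, 243.0, 182.0], 0.87)]
scene [([281.0, 153.0, 306.0, 197.0], 0.54)]
wrist [([354.0, 122.0, 449.0, 235.0], 0.8)]
top [[241.4, 159.5], [242.4, 163.1], [200.3, 163.0], [203.5, 166.3]] [224.8 167.7]
scene [[280.1, 172.4], [279.1, 187.4], [303.7, 153.1], [302.0, 168.2]] [289.6 191.3]
wrist [[417.1, 232.3], [390.0, 208.2], [437.9, 123.8], [404.1, 116.9]] [376.  153.5]
yel [360, 161, 57, 47, 1799] [388.  184.4] [ 0.5613 -0.2716  0.062 ]
```

```bash
python3 - <<'E'
from h import *
a=snap('wrist'); a2=snap('scene')
import subprocess
np.savez('a.npz',a=a,a2=a2)
E
python3 -m creep '[[0.35,0,0,0,0,0,0],[0.35,0,0,0,0,0,0],[0.35,0,0,0,0,0,0],[0.35,0,0,0,0,0,0]]'
python3 - <<'E'
from h import *
z=np.load('a.npz')
for k,cam,(l,t,r,b) in (('a','wrist',(340,100,460,245)),('a2','scene',(270,145,315,205))):
    d=cv2.absdiff(z[k],snap(cam))[t:b,l:r]; print(cam,d.mean(),(d.max(2)>40).sum())
for n in ['seal_disc','grease_tin','wrench','steel_block','mandrel']:
    snap('top') if n=='seal_disc' else None
    print(n,[(np.round(d['extent']).tolist(),round(d['conf'],2)) for d in models.search_frame('top',n)][:2])
finish_job()
E
```

```text
t: 42.5
tool_pos: [0.4452, 0.1699, 0.3042]
tool_rot: [-2.116, -2.322, 0.0]
contact_force: [0.3, 0.5, 0.4]
opening: 0.0297
wrist 0.8729310344827587 0
scene 0.5977777777777777 0
seal_disc [([242.0, 185.0, 262.0, 202.0], 0.67)]
grease_tin [([142.0, 199.0, 167.0, 223.0], 0.96)]
wrench [([354.0, 122.0, 416.0, 131.0], 0.65)]
steel_block [([124.0, 176.0, 146.0, 193.0], 0.66)]
mandrel [([324.0, 204.0, 336.0, 216.0], 0.68)]
the job is handed in; nothing more can be done
```

I finished the whole job and handed it in after about 43 s of the 210 s allowed. `finish_job` gives no verdict, so the result rests on my own checks.

- **Bushings:** All three bronze bushings are in the box. One lies on its side, low enough to clear the lid. I left the green and black look-alikes alone.
- **Lid:** I pressed all four corners with about 11 to 30 N. The first went to 24 N, and two overshot the 15–20 N guide (30 N and 24 N). On the last I read 11 N, then pressed 2 mm further without reading the force. Every corner stopped at 62 mm, which is the home height, and the top picture shows all four rollers over the flange.
- **Driver:** I found only one driver. It hangs on the rack's −y hook (hook0). Its weight came off the gripper with the bar at about 180 mm, roughly 8 mm in front of the hook point. The network's outlines agree with the expected hanging pose in all three cameras. Two pictures about half a second apart showed no movement.
- **Bystanders:** The final outlines of the seal disc, grease tin, wrench and steel block match the start to within a few pixels. The mandrel wasn't detected at the start, but its final outline fits where I saw it in the first picture.

**Not confirmed:** I had used up the 16 picture views, so I checked the hung driver from numbers only. The camera estimates of the box centre disagreed by about 3 mm. I corrected that by feel as the lid touched the rollers.

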